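# Rebuild a disc-spring stack on its arbor

## Task

The three cleaned disc springs stand on edge in their drying cradles; stack them on the arbor with their faces alternating: first the black one with its hollow side up, then the bronze one with its hollow side down, then the bright one with its hollow side up again, all lying flat and fully down. Each must be on before the next, and do not disturb the bottle, the jar and the two vials standing around.

Things in the scene. Friction and masses are not known exactly. Their poses are not given: they have to be found in the camera images.
- spring_black: Black conical disc spring with a thick rim, 60 mm outside, bore 20.5, 14 high, 60 g. Origin on its axis in the flat rim face of the hollow side; z along the axis, from the hollow to the raised side. Outside: cylinder z 0 to 9 mm, then cone to a 27 mm face at z 14. Hollow: 52 mm wide at z 0, down to the bore at z 9. At the start on edge, axis 44 mm over the bench, raised side tipped 4 degrees up: grip the rim across the level diameter.
- spring_bronze: Bronze conical disc spring with a thick rim, 60 mm outside, bore 20.5, 14 high, 60 g. Origin on its axis in the flat rim face of the hollow side; z along the axis, from the hollow to the raised side. Outside: cylinder z 0 to 9 mm, then cone to a 27 mm face at z 14. Hollow: 52 mm wide at z 0, down to the bore at z 9. At the start on edge, axis 44 mm over the bench, raised side tipped 4 degrees up: grip the rim across the level diameter.
- spring_bright: Bright steel conical disc spring with a thick rim, 60 mm outside, bore 20.5, 14 high, 60 g. Origin on its axis in the flat rim face of the hollow side; z along the axis, from the hollow to the raised side. Outside: cylinder z 0 to 9 mm, then cone to a 27 mm face at z 14. Hollow: 52 mm wide at z 0, down to the bore at z 9. At the start on edge, axis 44 mm over the bench, raised side tipped 4 degrees up: grip the rim across the level diameter.
- arbor_seat (a point): centre of the seat (36 mm diameter) on top of a fixed aluminium pedestal, 45 mm above the bench; z up. The arbor, a steel pin of 15 mm diameter, rises 52 mm from it; the last 12 mm taper to 7 mm. Foot: flange of 86 mm diameter, 9 mm thick. Gas taps hang behind, to the left of the middle, from 0.45 m up. All fully down, the origins lie above the seat: black 14, bronze 14, bright 42 mm.
- cradle_1: fixed white drying cradle of the black spring, base 60 x 46 mm; origin under the centre of its base, x along the spring's axis (the way its raised side faces). Two sloping rests, 24 mm high and out to 27 mm on either side, carry the rim; lips up to 20 mm over the bench, 1.5 mm clear of the rim on both sides, keep it upright, so lift it straight up at first (10 mm).
- cradle_2: fixed white drying cradle of the bronze spring, base 60 x 46 mm; origin under the centre of its base, x along the spring's axis (the way its raised side faces). Two sloping rests, 24 mm high and out to 27 mm on either side, carry the rim; lips up to 20 mm over the bench, 1.5 mm clear of the rim on both sides, keep it upright, so lift it straight up at first (10 mm).
- cradle_3: fixed white drying cradle of the bright spring, base 60 x 46 mm; origin under the centre of its base, x along the spring's axis (the way its raised side faces). Two sloping rests, 24 mm high and out to 27 mm on either side, carry the rim; lips up to 20 mm over the bench, 1.5 mm clear of the rim on both sides, keep it upright, so lift it straight up at first (10 mm).
- amber_bottle: brown bottle with white cap, 68 mm diameter, 160 mm high, loose, stands about 15 cm from the arbor; origin under its centre. Must not be moved.
- vial_black: clear vial with black cap, 27 mm diameter, 66 mm high, loose, stands about 15 cm from the arbor on the side opposite the bottle; origin under its centre. Must not be moved.
- white_jar: white jar, 60 mm diameter, 90 mm high, loose; origin under its centre. Must not be moved.
- vial_brown: brown vial with black cap, 27 mm diameter, 66 mm high, loose; origin under its centre. Must not be moved.
Not all that is in view belongs to the job. Leave any green look-alike of the spring_bright alone.

How it is judged (in metres and radians):
On the way, in this order (a step that is already met when the one before it is completed fails the run):
1. the black spring lies fully down on the arbor's seat, hollow side up (horizontal distance between spring_black and arbor_seat below 0.005 m and z of spring_black in the frame of arbor_seat between 0.011 and 0.017 m and angle between spring_black's own z axis and vertical above 3.02 rad and linear speed of spring_black below 0.02 m/s), for 0.2 s.
2. the bronze spring lies fully down on the black one, hollow side down, with the black one still hollow side up (all of step 1 and horizontal distance between spring_bronze and arbor_seat below 0.005 m and z of spring_bronze in the frame of arbor_seat between 0.011 and 0.017 m and angle between spring_bronze's own z axis and vertical below 0.12 rad and linear speed of spring_bronze below 0.02 m/s), for 0.2 s.
At the end, for the whole second after the job is handed in: Black (bottom), bronze, bright (top) are threaded on the arbor, within 5 mm of its axis, flat within 7 degrees and at their full-down heights within 3 mm (rim face 14, 14 and 42 mm above the seat), hollow sides up, down, up; all at rest (all of step 2 and horizontal distance between spring_bright and arbor_seat below 0.005 m and z of spring_bright in the frame of arbor_seat between 0.039 and 0.045 m and angle between spring_bright's own z axis and vertical above 3.02 rad and linear speed of spring_bright below 0.02 m/s); the robot touches nothing.
It fails at once if the amber bottle is moved more than 15 mm (distance of amber_bottle from where it was at the start of the episode above 0.015 m).
It fails at once if the clear vial is moved more than 15 mm (distance of vial_black from where it was at the start of the episode above 0.015 m).
It fails at once if the white jar is moved more than 15 mm (distance of white_jar from where it was at the start of the episode above 0.015 m).
It fails at once if the brown vial is moved more than 15 mm (distance of vial_brown from where it was at the start of the episode above 0.015 m).
It also fails if it takes over 72 s, if anything falls off the work surface, if the arm or the gripper's body presses on something with over 40 N, if the wrist force passes 120 N, or if a joint passes its speed limit or range.

## Robot

A 6-joint arm with a two-finger parallel gripper is mounted at the origin on a cart in front of the work surface, level with it; the furniture and walls round the work are solid. World frame = base frame: x ahead of the robot, y to its left, z up, the work surface at z = 0. Lengths are in m, angles in degrees, forces in N, time in s.
With the tool pointing down it reaches from about 0.4 to 0.825 m from the base axis. Payload 7 kg.
Tool frame: the origin (TCP) lies midway between the tips of the shut fingers; the grasp point (between the pads) lies 19 mm behind it; z points along the fingers, y is the line along which they close (so a half turn about z gives the same grasp; the last joint's range is limited). The gripper opens to 88 mm and grips with 3 to 60 N. Pads are 19 mm wide; open, the fingers measure 130 mm over their backs; the gripper's body (78 mm by 193 mm) begins 47 mm behind the grasp point.
Start: joints at [-48.638, 20.546, 0.682, 0, -70.136, -16.507], TCP at [0.284, -0.612, 0.227] pointing down, gripper open.
Joint ranges: [-176.03, 176.03], [-82.01, 121.73], [-58.28, 71.71], [-173.87, 95.51], [-174.79, -0.11], [-173.66, 173.66]. Speed limits (degrees/s): [136.94, 136.94, 172.46, 180, 180, 180].

## Interface

Orientations are given as [roll, pitch, yaw] about the fixed x, y, z axes, in that order (R = Rz(yaw) Ry(pitch) Rx(roll)).
In Python, from plant import telemetry, viewer, workorder gives the robot as it stands. The module is installed in compiled form; this text tells all that it offers.
- The arm moves only by the tool carry_out, never from a script. Its argument "rows" is a list of rows, each a list of 6 numbers: the shift along the tool's x, y, z in m, then the turn, a rotation vector about the tool's x, y, z in rad. In form: [[tx, ty, tz, ax, ay, az], ...]. A call has 1 to 8 rows; each row is the pose to reach, as a shift and turn from the pose commanded when the call began, along the tool's axes at that moment; what a row does not reach only later rows make up. A row lasts 1/8 s, in which the tool goes at most 62.5 mm and 10.7 degrees, less where a joint would pass 70% of its speed; a pose out of reach is approached as far as the arm can. A call with a gripper value outside its range is refused whole. "grip" is the gripper's target within -1 to 1 (fully open at 1, half-way at 0, shut at -1), set as the call begins (left out, the last holds). The fingers move at their own pace and stop on an object; the grip force is fixed at half the most. Time passes only in rows, so rows that repeat a pose let the fingers close. It gives the time, the measured TCP pose, the force, the opening and the grip force at its end, in the units of the state.
- telemetry.get_obs(): the state, without advancing time (a new reading comes with each control period).
- viewer.snapshot(name): name is "scene" or "side" or "wrist"; returns the picture (384x512x3 uint8, red, green, blue); there is no depth.
- viewer.camera_info(name): a dict with "intrinsics" (3x3 intrinsics, pixels), "k1" (the pictures are not rectified: a ray, as slopes to the right and down, at radius r is drawn at 1 + k1 r^2 times it, then the intrinsics apply), "extrinsics" (4x4, takes a point from camera to world coordinates); the wrist camera has in their place "tool_from_camera" (4x4, takes a point from camera to tool coordinates, whose origin is the TCP and whose axes are the flange's). Camera axes: x right, y down, z forward; pixel columns grow to the right and rows downward; lengths in m; the calibration is good to about 2 mm. A picture is of the moment at which its call begins: read the wrist's pose just before it. camera_info takes no time and is no camera call.
- workorder.close_job(): hands the job in; it is judged then, once.
The state is a dict: "clock": time; "joint_pos": joint angles; "qvel": joint speeds; "tau": joint torques, N m; "tool_pos": TCP position; "orientation": TCP orientation; "force": force on the tool from outside, world axes, zero at the start; "moment": the same for the moment, N m; "opening": finger opening in m; "gripper_force": force on a finger pad.
Only numpy, scipy, OpenCV 4.12 (cv2) and the standard library are available. Lean on these libraries where they do the work, as an engineer would, in place of code of your own. Each camera call takes 0.05 s, during which the arm holds its last target. There are 200 camera calls.

## Working session

There is one attempt and no reset: what is moved stays moved. The work goes in short steps, Python scripts to look and compute and a tool call to move; the robot and the scene stay as the last step left them, time stands still between calls to the robot, and variables do not carry over. Pictures are saved under pics/ and viewed, at most 10 in all, crops included, and the job is handed in when it is done.

Besides the shell and the picture viewer there is one more tool, called after "Call:" as name([rows], argument=value, ...), one row to a line, values as JSON. carry_out: Moves the arm, as the interface text tells. Its arguments: {"type":"object","properties":{"rows":{"type":"array"},"grip":{"type":"number"}},"required":["rows"]}

```bash
mkdir -p pics
python3 - <<'E'
from plant import telemetry, viewer
import cv2,numpy as np
np.set_printoptions(precision=4,suppress=True)
for n in("scene","side"):
    cv2.imwrite(f"pics/{n}0.png",cv2.resize(viewer.snapshot(n)[:,:,::-1],(800,600)))
    print(n,viewer.camera_info(n))
print(viewer.camera_info("wrist"))
o=telemetry.get_obs();print(o)
E
```

```text
scene {'intrinsics': array([[495.5237,   0.    , 250.9166],
       [  0.    , 495.5237, 187.2893],
       [  0.    ,   0.    ,   1.    ]]), 'k1': -0.003697874311657528, 'extrinsics': array([[-0.9033, -0.1833,  0.3878, -0.2382],
       [-0.4289,  0.3715, -0.8234,  1.6122],
       [ 0.0069, -0.9101, -0.4142,  0.8673],
       [ 0.    ,  0.    ,  0.    ,  1.    ]])}
side {'intrinsics': array([[488.8419,   0.    , 256.3695],
       [  0.    , 488.8419, 198.9715],
       [  0.    ,   0.    ,   1.    ]]), 'k1': -0.2054306134307675, 'extrinsics': array([[ 0.9993, -0.025 ,  0.0264,  0.4889],
       [-0.0349, -0.4568,  0.8889, -1.3363],
       [-0.0101, -0.8892, -0.4574,  0.7527],
       [ 0.    ,  0.    ,  0.    ,  1.    ]])}
{'intrinsics': array([[338.508 ,   0.    , 257.4564],
       [  0.    , 338.508 , 191.457 ],
       [  0.    ,   0.    ,   1.    ]]), 'k1': -0.032468421607674866, 'tool_from_camera': array([[-0.0009, -0.9657, -0.2598,  0.0697],
       [ 1.    , -0.001 ,  0.0004, -0.0004],
       [-0.0007, -0.2598,  0.9657, -0.1596],
       [ 0.    ,  0.    ,  0.    ,  1.    ]])}
{'clock': 0.1, 'joint_pos': array([-48.6393,  20.5876,   0.6396,  -0.0149, -70.1364, -16.505 ]), 'qvel': array([ 0.0679,  0.0603,  0.0941,  0.0352, -0.0601,  0.0215]), 'tau': array([ -0.0018, -58.4163,  29.375 ,   7.0154,   0.0102,  -0.    ]), 'tool_pos': array([ 0.2835, -0.6121,  0.2257]), 'orientation': array([ 179.9151,   -0.0105, -155.1494]), 'force': array([-1.078 , -0.5625,  0.4411]), 'moment': array([-0.0065, -0.0527,  0.0509]), 'gripper_force': 0.0, 'opening': 0.08744610924402361}
```

View pics/scene0.png

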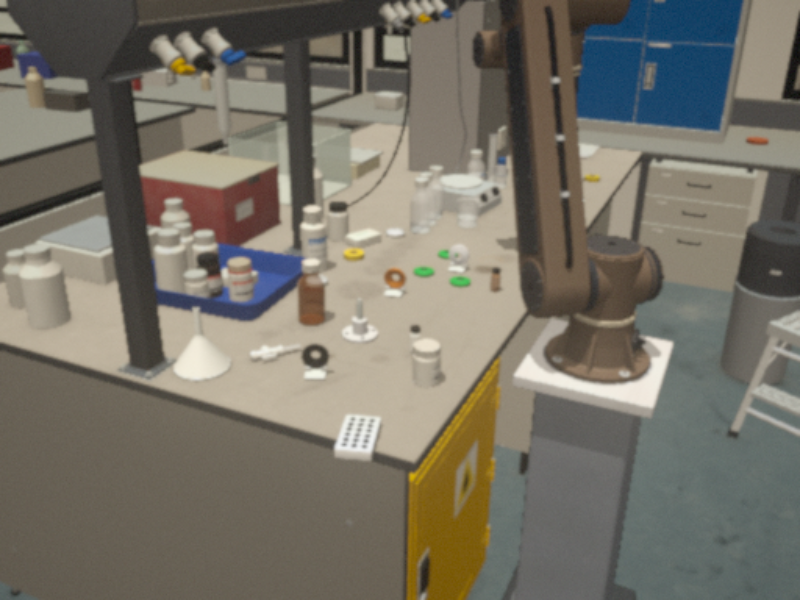

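View pics/side0.png

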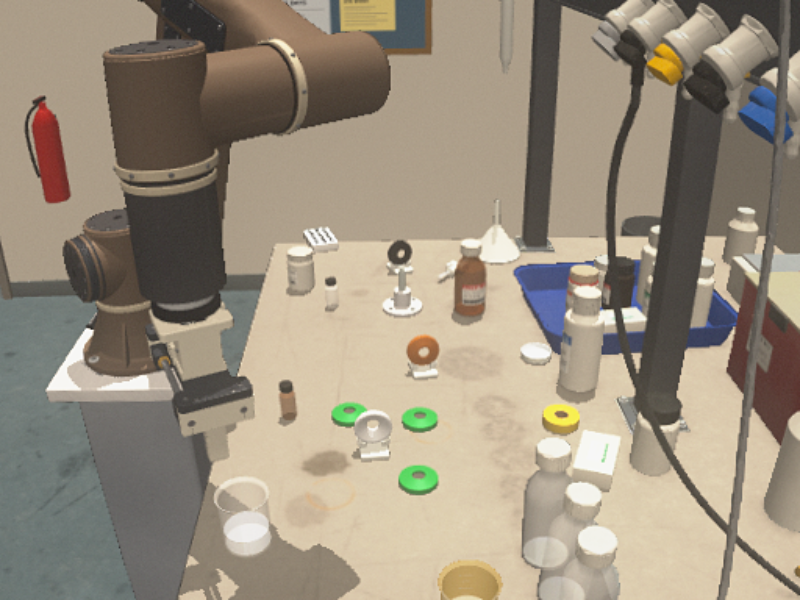

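The scene view shows black at (315,355), bronze (396,279), bright (458,257), and the arbor at (359,320). The side view shows black at (399,252), bronze (423,350), bright (373,427), and the arbor at (402,290).

Things that could be mistaken for the targets, in the side view: green rings at (349,413), (419,418), (418,479), a yellow ring at (560,417) and a white dish at (535,352). All of these lie flat, while the springs stand in white cradles.

```bash
cat > h.py <<'E'
import numpy as np, cv2
from scipy.spatial.transform import Rotation as R
from plant import telemetry, viewer
np.set_printoptions(precision=4,suppress=True)
def tool():
    o=telemetry.get_obs(); T=np.eye(4); T[:3,:3]=R.from_euler('xyz',o['orientation'],degrees=True).as_matrix(); T[:3,3]=o['tool_pos']; return T
def cam(n,T=None):
    i=viewer.camera_info(n); E=i['extrinsics'] if n!='wrist' else T@i['tool_from_camera']
    return i['intrinsics'],i['k1'],E
def ray(c,p):
    K,k,E=c; q=cv2.undistortPoints(np.array([[p]],float),K,np.array([k,0,0,0.]))[0,0]
    d=E[:3,:3]@[q[0],q[1],1]; return E[:3,3],d/np.linalg.norm(d)
def plane(c,p,z):
    o,d=ray(c,p); return o+d*(z-o[2])/d[2]
def cross(rs):
    A=0;b=0
    for o,d in rs:
        P=np.eye(3)-np.outer(d,d);A=A+P;b=b+P@o
    x=np.linalg.solve(A,b); return x,[float(np.linalg.norm((np.eye(3)-np.outer(d,d))@(x-o))) for o,d in rs]
def proj(c,X):
    K,k,E=c; X=np.atleast_2d(X); Y=(X-E[:3,3])@E[:3,:3]
    return cv2.projectPoints(Y,np.zeros(3),np.zeros(3),K,np.array([k,0,0,0.]))[0][:,0]
E
python3 - <<'E'
from h import *
s,d=cam('scene'),cam('side'); f=.64
P=dict(black=((315,355),(399,252)),bronze=((396,279),(423,350)),bright=((458,257),(373,427)),arbortip=((360,299),(402,267)))
for n,(a,b) in P.items(): print(n,*cross([ray(s,np.array(a)*f),ray(d,np.array(b)*f)]))
Q=dict(bottle=(469,315,469,243,.16),jar=(301,288,300,252,.09),vialc=(332,307,332,281,.066),vialb=(288,417,287,383,.066),flange=(402,306,0,0,0),green1=(349,413,0,0,0),g2=(419,419,0,0,0),g3=(418,479,0,0,0),wh=(580,388,582,297,.15))
for n,q in Q.items(): print(n,plane(d,np.array(q[:2])*f,.009 if n=='flange' else 0)[:2], plane(d,np.array(q[2:4])*f,q[4])[:2] if q[2] else '')
for n,q in dict(vb=(496,290),jar=(426,382),vialc=(415,353),fl=(360,334)).items():print(n,plane(s,np.array(q)*f,0.0)[:2])
E
```

```text
black [0.5386 0.349  0.0451] [0.0021055636621394188, 0.0021055636621394543]
bronze [ 0.5649 -0.1152  0.0412] [0.0011070994279638066, 0.0011070994279640354]
bright [ 0.4734 -0.3457  0.0372] [0.0010690911829611522, 0.0010690911829611802]
arbortip [0.5369 0.144  0.0954] [0.000110257468982223, 0.00011025746898222233]
bottle [0.6774 0.0994] [0.6741 0.1126]
jar [0.3073 0.2542] [0.3111 0.2537]
vialc [0.3834 0.1532] [0.3871 0.1458]
vialb [ 0.326 -0.26 ] [ 0.3294 -0.2552]
flange [0.5357 0.1319] 
green1 [ 0.4304 -0.2521] 
g2 [ 0.5496 -0.2755] 
g3 [ 0.5393 -0.433 ] 
wh [ 0.8468 -0.1969] [ 0.8519 -0.1282]
vb [ 0.3265 -0.2532]
jar [0.3083 0.2763]
vialc [0.3818 0.1687]
fl [0.5396 0.1406]
```

Run:
```python
from h import *
I={n:viewer.snapshot(n)[:,:,::-1] for n in('scene','side')}
P=dict(black=((315,360),(399,257)),bronze=((396,282),(423,355)),bright=((458,260),(373,432)))
rows=[]
for k,n in enumerate(('scene','side')):
    r=[]
    for q in P.values():
        x,y=(np.array(q[k])*.64).astype(int); r.append(cv2.resize(I[n][y-22:y+22,x-19:x+19],(266,298),interpolation=cv2.INTER_CUBIC))
    rows.append(np.hstack(r))
cv2.imwrite('pics/m.png',np.vstack(rows))
```

```text
(no output)
```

View pics/m.png

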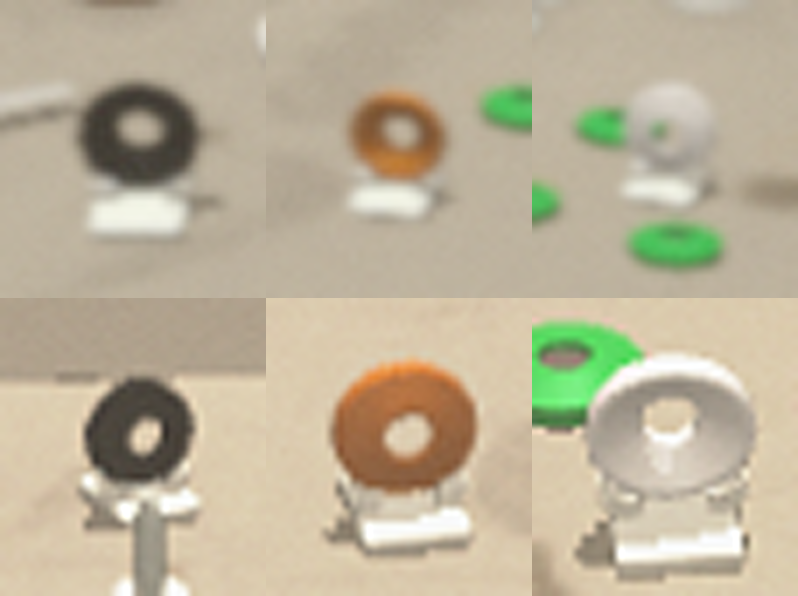

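The bronze spring's raised face looks toward the side camera (−y). The bright one's hollow faces −y, so its raised side faces +y. Black's facing is unclear, so I'll look with the wrist camera.

```bash
cat >> h.py <<'E'
def pose(xyz,yaw=-90,tilt=0,gp=0):
    """tool down at yaw, then turned about its own y by tilt deg; gp=distance of xyz behind the TCP along tool z"""
    T=np.eye(4);T[:3,:3]=(R.from_euler('xyz',[180,0,yaw],degrees=True)*R.from_rotvec([0,np.radians(tilt),0])).as_matrix()
    T[:3,3]=np.array(xyz)+gp*T[:3,2]; return T
def rel(A,B):
    """B as row from A; also rows needed at full speed"""
    D=np.linalg.inv(A)@B; v=R.from_matrix(D[:3,:3]).as_rotvec()
    return np.r_[D[:3,3],v].round(4).tolist(), round(float(max(np.linalg.norm(D[:3,3])/.0625,np.degrees(np.linalg.norm(v))/10.7)),1)
E
python3 - <<'E'
from h import *
a=tool();a=pose(telemetry.get_obs()['tool_pos'],-155.15)
for p in([.473,-.375,.24],[.565,-.145,.24],[.539,.32,.24]):
    b=pose(p);print(*rel(a,b));a=b
E
```

```text
[-0.2716, 0.1357, -0.014, 0.0, 0.0, -1.1371] 6.1
[-0.23, -0.092, 0.0, 0.0, 0.0, 0.0] 4.0
[-0.465, 0.026, 0.0, 0.0, 0.0, 0.0] 7.5
```

Call:
carry_out([
  [-0.272, 0.136, -0.014, 0, 0, -1.137],
  [-0.272, 0.136, -0.014, 0, 0, -1.137],
  [-0.272, 0.136, -0.014, 0, 0, -1.137],
  [-0.272, 0.136, -0.014, 0, 0, -1.137],
  [-0.272, 0.136, -0.014, 0, 0, -1.137],
  [-0.272, 0.136, -0.014, 0, 0, -1.137],
  [-0.272, 0.136, -0.014, 0, 0, -1.137],
  [-0.272, 0.136, -0.014, 0, 0, -1.137],
], grip=1)

```text
clock: 1.2
tool_pos: [0.4729, -0.3751, 0.2404]
orientation: [180.0, 0.0, -90.3]
force: [1.0, 0.4, 0.3]
opening: 0.0879
gripper_force: 0.0
```

```bash
cat > shot.py <<'E'
import sys
from h import *
n=sys.argv[1];T=tool();o=telemetry.get_obs();im=viewer.snapshot('wrist');np.savez(n,T=T,im=im)
print(o['clock'],o['tool_pos'],o['orientation'],o['joint_pos'],o['force'])
cv2.imwrite(f'pics/{n}.png',im[:,:,::-1])
E
python3 shot.py bright
```

```text
1.2 [ 0.4729 -0.3751  0.2404] [179.9806   0.0079 -90.2584] [-19.8888  13.4001  -7.5248  -0.001  -69.0961  19.6308] [0.9751 0.3972 0.3108]
```

Call:
carry_out([
  [-0.23, -0.092, 0, 0, 0, 0],
  [-0.23, -0.092, 0, 0, 0, 0],
  [-0.23, -0.092, 0, 0, 0, 0],
  [-0.23, -0.092, 0, 0, 0, 0],
  [-0.23, -0.092, 0, 0, 0, 0],
  [-0.23, -0.092, 0, 0, 0, 0],
])

```text
clock: 2.0
tool_pos: [0.5651, -0.1452, 0.2404]
orientation: [180.0, -0.0, -90.1]
force: [0.2, -0.0, 0.3]
opening: 0.0877
gripper_force: 0.0
```

```bash
python3 shot.py bronze
```

```text
2.0 [ 0.5651 -0.1452  0.2404] [179.9716  -0.0057 -90.0895] [  4.7887  11.4886 -10.0089   0.0035 -68.5312  -4.8796] [ 0.2236 -0.0373  0.3215]
```

Call:
carry_out([
  [-0.465, 0.026, 0, 0, 0, 0],
  [-0.465, 0.026, 0, 0, 0, 0],
  [-0.465, 0.026, 0, 0, 0, 0],
  [-0.465, 0.026, 0, 0, 0, 0],
  [-0.465, 0.026, 0, 0, 0, 0],
  [-0.465, 0.026, 0, 0, 0, 0],
  [-0.465, 0.026, 0, 0, 0, 0],
  [-0.465, 0.026, 0, 0, 0, 0],
])

```text
clock: 3.05
tool_pos: [0.5396, 0.3215, 0.2402]
orientation: [180.0, -0.0, -90.1]
force: [0.6, 0.1, -0.0]
opening: 0.0877
gripper_force: 0.0
```

```bash
python3 shot.py black
python3 - <<'E'
import cv2,numpy as np
cv2.imwrite('pics/m2.png',np.vstack([np.hstack([cv2.resize(cv2.imread(f'pics/{n}.png'),(400,300)) for n in g]) for g in (('bright','bronze'),('black','black'))]))
E
```

```text
3.05 [0.5396 0.3215 0.2402] [179.9881  -0.0137 -90.0615] [ 48.5612  15.7212  -4.4206   0.0002 -69.8764 -48.6227] [ 0.638   0.1045 -0.0462]
```

View pics/m2.png

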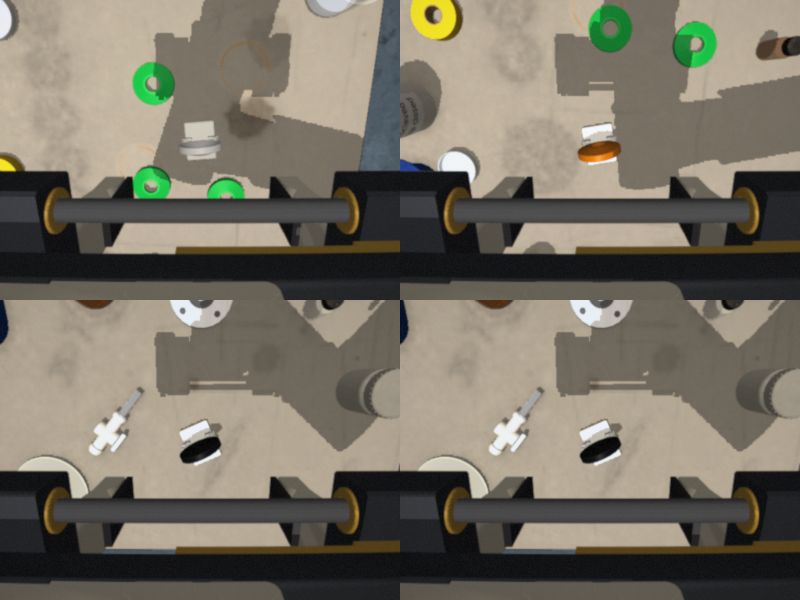

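Bright is at about (200,145), bronze at (598,150) and black at (200,448) in the montage, each in its white cradle. Next is one close crop to check the choice and which way each one faces.

Run:
```python
from h import *
out=[]
for n,(cx,cy) in dict(black=(256,189),bronze=(254,186),bright=(256,182)).items():
    im=np.load(n+'.npz')['im'][:,:,::-1]
    out.append(cv2.resize(im[cy-34:cy+34,cx-34:cx+34],(266,266),interpolation=cv2.INTER_CUBIC))
cv2.imwrite('pics/m3.png',np.hstack(out))
```

```text
(no output)
```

View pics/m3.png

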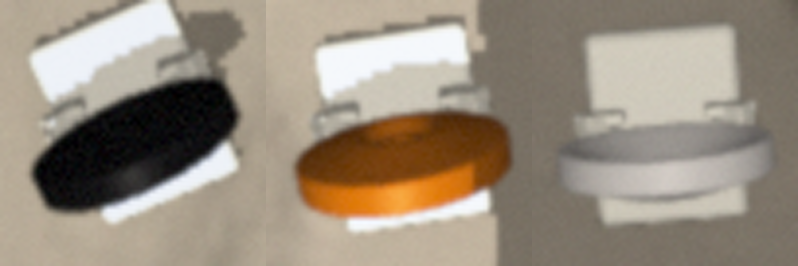

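Run:
```python
from h import *
im=np.load('black.npz')['im'][:,:,::-1]
c=im[189-34:189+34,256-34:256+34].astype(float)
cv2.imwrite('pics/m4.png',cv2.resize(np.clip(c*5,0,255).astype(np.uint8),(400,400),interpolation=cv2.INTER_CUBIC))
# (crop px) cradle corners: back-left, back-right, front-left, front-right
C=dict(black=[(30,57),(160,0),(105,220),(238,165)],bronze=[(315,48),(465,27),(348,229),(491,209)],bright=[(585,36),(735,28),(601,222),(747,213)])
ctr=dict(black=(256,189),bronze=(254,186),bright=(256,182))
for k,n in enumerate(C):
    z=np.load(n+'.npz');c=cam('wrist',z['T']);im=z['im'].astype(int)
    P=[plane(c,((x-266*k)/266*68+ctr[n][0]-34-.5+.13,y/266*68+ctr[n][1]-34-.37),.005)[:2] for x,y in C[n]]
    P=np.array(P);print(n,'base mid',P.mean(0),'edges',[round(float(np.linalg.norm(P[a]-P[b])),4) for a,b in((0,1),(2,3),(0,2),(1,3))],'edge dirs',[round(float(np.degrees(np.arctan2(*(P[a]-P[b])[::-1]))),1) for a,b in((0,1),(2,3),(0,2),(1,3))])
```

```text
black base mid [0.5419 0.3476] edges [0.0431, 0.0451, 0.0567, 0.057] edge dirs [23.7, 23.3, -66.8, -64.8]
bronze base mid [ 0.568 -0.117] edges [0.0457, 0.0452, 0.0583, 0.058] edge dirs [7.9, 8.2, -81.0, -81.5]
bright base mid [ 0.4747 -0.3528] edges [0.0452, 0.0456, 0.0587, 0.0582] edge dirs [2.8, 3.4, -86.4, -85.9]
```

View pics/m4.png

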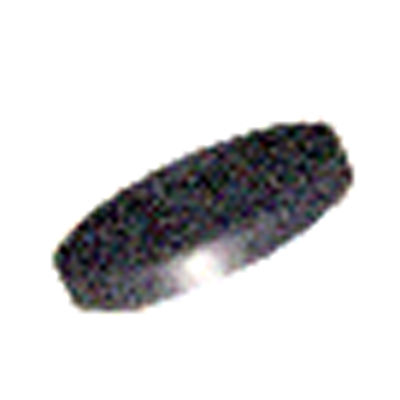

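Run:
```python
from h import *
o=[]
for n,x,y in(('scene0',315,355),('side0',399,252)):
    c=cv2.imread(f'pics/{n}.png')[y-18:y+18,x-18:x+18].astype(float)
    c=(c-25)*4; o.append(cv2.resize(np.clip(c,0,255).astype(np.uint8),(396,396),interpolation=cv2.INTER_CUBIC))
cv2.imwrite('pics/m5.png',np.hstack(o))
```

```text
(no output)
```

View pics/m5.png

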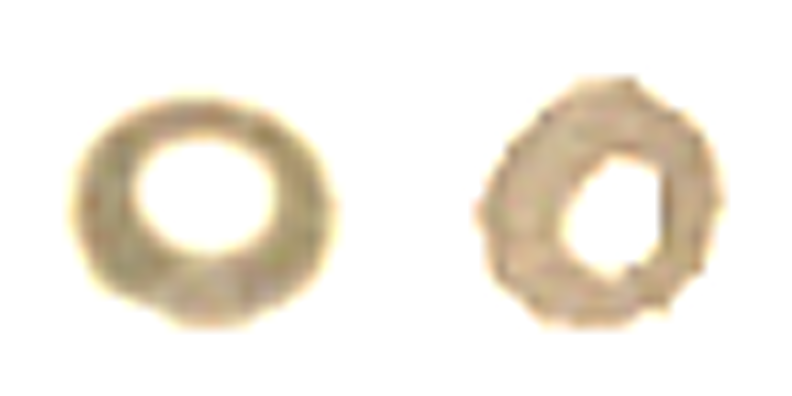

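The parallax of the bore settles it: black's hollow faces the scene camera and its raised side faces −y, the same as bronze. The choices stand: black, bronze and bright are in cradles 1 to 3. Next I'll refine the rim centres from the wrist images.

Run:
```python
from h import *
ang=dict(black=23.5,bronze=8.,bright=3.5)
base=dict(black=(.5419,.3476),bronze=(.568,-.117),bright=(.4747,-.3528))
for n,(cx,cy) in dict(black=(256,189),bronze=(254,186),bright=(256,182)).items():
    z=np.load(n+'.npz');c=cam('wrist',z['T']);im=z['im'].astype(int);r,g,b=im[...,0],im[...,1],im[...,2]
    if n=='black': m=im.max(2)<45
    elif n=='bronze': m=(r-b>60)&(r>90)
    else: m=(abs(r-b)<14)&(r>60)
    w=np.zeros_like(m);w[cy-34:cy+34,cx-34:cx+34]=1
    k,l,s,_=cv2.connectedComponentsWithStats((m&w).astype(np.uint8),connectivity=4)
    if n=='bright':
        for row in range(cy-6,cy+20,2):
            xs=np.where((m&w)[row])[0]; print(row,xs.min(),xs.max(),end='; ')
        continue
    i=1+s[1:,4].argmax();ys,xs=np.where(l==i)
    P=np.array([plane(c,(x,y),.044)[:2] for x,y in zip(xs,ys)])
    L=np.array([np.cos(np.radians(ang[n])),np.sin(np.radians(ang[n]))])
    t=P@L; q=[P[t>=np.sort(t)[-5]].mean(0),P[t<=np.sort(t)[4]].mean(0)]
    px=.8; print(n,'width',np.ptp(t),'centre lateral off from base',(t.max()+t.min())/2-np.array(base[n])@L,'ends',q, 'mid',(q[0]+q[1])/2,'axial off',((q[0]+q[1])/2-base[n])@[L[1],-L[0]])
# arbor: in black image & earlier
```

```text
black width 0.05787070707642017 centre lateral off from base -0.0004599645117066009 ends [array([0.5676, 0.3595]), array([0.516 , 0.3341])] mid [0.5418 0.3468] axial off 0.0007081849683923721
bronze width 0.05936847499616715 centre lateral off from base 0.0006496124882674481 ends [array([ 0.5974, -0.1105]), array([ 0.5397, -0.1219])] mid [ 0.5685 -0.1162] axial off -0.0006892392000617402
176 238 277; 178 278 278; 180 242 279; 182 235 282; 184 231 283; 186 229 283; 188 228 283; 190 228 283; 192 229 281; 194 229 277; 196 231 269; 198 240 262; Traceback (most recent call last):
  File "<stdin>", line 13, in <module>
    return umr_minimum(a, axis, None, out, keepdims, initial, where)
ValueError: zero-size array to reduction operation minimum which has no identity
```

Call:
carry_out([
  [0.21, 0, 0, 0, 0, 0],
  [0.21, 0, 0, 0, 0, 0],
  [0.21, 0, 0, 0, 0, 0],
  [0.21, 0, 0, 0, 0, 0],
  [0.21, 0, 0, 0, 0, 0],
  [0.21, 0, 0, 0, 0, 0],
])

```text
clock: 3.85
tool_pos: [0.5396, 0.11, 0.2406]
orientation: [-180.0, 0.0, -90.1]
force: [-0.4, -0.7, -0.3]
opening: 0.0876
gripper_force: 0.0
```

```bash
python3 shot.py arbor
python3 - <<'E'
from h import *
z=np.load('arbor.npz');c=cam('wrist',z['T'])
print(proj(c,[[.537,.14,.009],[.537,.14,.045],[.537,.14,.097]]))
cv2.imwrite('pics/arb.png',cv2.resize(z['im'][100:240,180:340,::-1],(640,560),interpolation=cv2.INTER_CUBIC))
E
```

```text
3.85 [0.5396 0.11   0.2406] [-179.9878    0.0109  -90.0766] [ 31.9004   8.3146 -13.9158  -0.003  -67.7535 -31.9758] [-0.4262 -0.6578 -0.3011]
[[259.919  187.0281]
 [260.1565 195.2172]
 [260.5905 210.1965]]
```

View pics/arb.png

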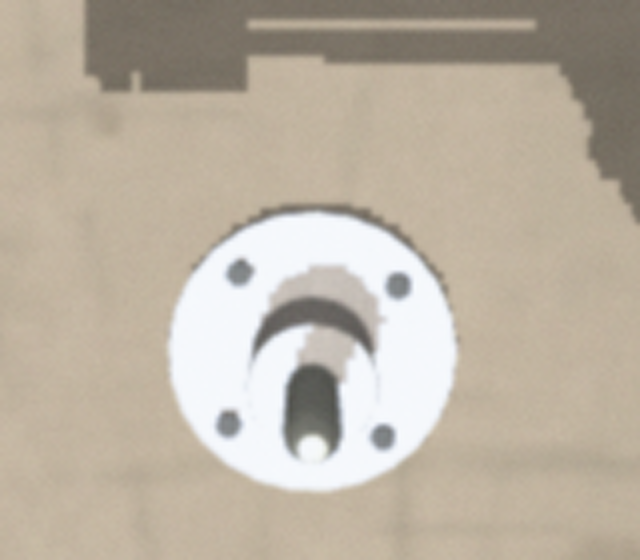

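The arbor flange is centred at (313,350) in the crop and the pin tip is at (313,447).

Run:
```python
from h import *
z=np.load('arbor.npz');c=cam('wrist',z['T'])
f=lambda x,y:(x/4+180-.4,y/4+100-.4)
print(plane(c,f(313,350),.009),plane(c,f(313,447),.097),plane(c,f(169,350),.009)-plane(c,f(457,350),.009))
S=[.5418,.3472,.044]
a=pose([.5396,.11,.2406],-90.08)
up=pose(np.array(S)+[0,0,.16],-66.5,47,gp=.017)
b=pose(np.array(S)+[0,0,.08],-66.5,47,gp=.017)
g=pose(S,-66.5,47,gp=.017)
print(up,b,g)
print('up',rel(a,up));print('pre',rel(up,b));print('grasp',rel(b,g));print('lift',rel(g,b))
```

```text
[0.5395 0.1401 0.009 ] [0.5396 0.1411 0.097 ] [ 0.0859 -0.0002  0.    ]
[[ 0.2719 -0.9171  0.2916  0.5468]
 [-0.6254 -0.3987 -0.6707  0.3358]
 [ 0.7314  0.     -0.682   0.1924]
 [ 0.      0.      0.      1.    ]] [[ 0.2719 -0.9171  0.2916  0.5468]
 [-0.6254 -0.3987 -0.6707  0.3358]
 [ 0.7314  0.     -0.682   0.1124]
 [ 0.      0.      0.      1.    ]] [[ 0.2719 -0.9171  0.2916  0.5468]
 [-0.6254 -0.3987 -0.6707  0.3358]
 [ 0.7314  0.     -0.682   0.0324]
 [ 0.      0.      0.      1.    ]]
up ([-0.2258, -0.0068, 0.0482, 0.1687, 0.8084, -0.3881], 4.9)
pre ([-0.0585, 0.0, 0.0546, 0.0, -0.0, 0.0], 1.3)
grasp ([-0.0585, -0.0, 0.0546, 0.0, -0.0, 0.0], 1.3)
lift ([0.0585, 0.0, -0.0546, 0.0, -0.0, 0.0], 1.3)
```

Call:
carry_out([
  [-0.226, -0.007, 0.048, 0.169, 0.808, -0.388],
  [-0.226, -0.007, 0.048, 0.169, 0.808, -0.388],
  [-0.226, -0.007, 0.048, 0.169, 0.808, -0.388],
  [-0.226, -0.007, 0.048, 0.169, 0.808, -0.388],
  [-0.226, -0.007, 0.048, 0.169, 0.808, -0.388],
  [-0.226, -0.007, 0.048, 0.169, 0.808, -0.388],
  [-0.226, -0.007, 0.048, 0.169, 0.808, -0.388],
  [-0.226, -0.007, 0.048, 0.169, 0.808, -0.388],
])

```text
clock: 4.9
tool_pos: [0.5468, 0.3361, 0.1937]
orientation: [-179.8, -46.8, -66.7]
force: [-0.2, 0.1, -0.9]
opening: 0.0878
gripper_force: 0.0
```

```bash
cat > st.py <<'E'
from h import *
T=tool();o=telemetry.get_obs();print(T[:3].tolist() and T[:3],o['joint_pos'],o['force'],o['opening'],o['clock'])
E
python3 - <<'E'
from h import *
T=tool();print(telemetry.get_obs()['joint_pos'])
S=np.array([.5418,.3472,.044])
b=pose(S+[0,0,.08],-66.5,47,gp=.017);g=pose(S,-66.5,47,gp=.017)
print(rel(T,b),rel(T,g),rel(b,g))
E
```

```text
[ 66.1511  31.6816 -13.9096  32.8925 -81.7188 -58.7893]
([-0.0591, 0.0004, 0.0559, -0.0017, 0.0032, -0.002], 1.3) ([-0.1175, 0.0006, 0.1106, -0.0017, 0.0032, -0.002], 2.6) ([-0.0585, -0.0, 0.0546, 0.0, -0.0, 0.0], 1.3)
```

Call:
carry_out([
  [-0.03, 0, 0.028, 0, 0.003, 0],
  [-0.07, 0, 0.066, 0, 0.003, 0],
  [-0.095, 0, 0.09, 0, 0.003, 0],
  [-0.11, 0, 0.104, 0, 0.003, 0],
  [-0.1175, 0, 0.1105, 0, 0.003, 0],
  [-0.1175, 0, 0.1105, 0, 0.003, 0],
])

```text
clock: 5.65
tool_pos: [0.547, 0.3359, 0.0318]
orientation: [-179.9, -47.1, -66.5]
force: [-0.4, 0.3, 0.3]
opening: 0.0875
gripper_force: 0.0
```

Call:
carry_out([
  [0, 0, 0, 0, 0, 0],
  [0, 0, 0, 0, 0, 0],
  [0, 0, 0, 0, 0, 0],
  [0, 0, 0, 0, 0, 0],
], grip=-1)

```text
clock: 6.15
tool_pos: [0.5463, 0.3354, 0.0318]
orientation: [-180.0, -47.2, -66.4]
force: [-4.0, -1.3, 3.6]
opening: 0.0588
gripper_force: 30.0
```

```bash
python3 st.py
```

```text
[[ 0.2715 -0.9167  0.2933  0.5463]
 [-0.623  -0.3997 -0.6724  0.3354]
 [ 0.7336 -0.0001 -0.6796  0.0318]] [ 65.8013  41.8486 -20.4461  35.8192 -68.1335 -68.2388] [-3.9651 -1.2726  3.6462] 0.05875920863352909 6.15
```

```bash
cat >> h.py <<'E'
ARB=np.array([.5396,.1405])
def spring(cx,cy,axdeg):
    a=np.radians(axdeg);e=np.radians(4);T=np.eye(4)
    z=np.array([np.cos(a)*np.cos(e),np.sin(a)*np.cos(e),np.sin(e)]);y=np.array([-np.sin(a),np.cos(a),0])
    T[:3,:3]=np.c_[np.cross(y,z),y,z];T[:3,3]=np.array([cx,cy,.044])-.0045*z;return T
def final(G,up,head,z):
    """tool pose with the spring's axis on the arbor, origin z over the seat; head: azimuth the tool points to"""
    S=np.eye(4);S[:3,:3]=np.eye(3) if up else np.diag([1,-1,-1.]);S[:2,3]=ARB;S[2,3]=.045+z
    T=S@np.linalg.inv(G);az=np.degrees(np.arctan2(T[1,2],T[0,2]))
    S[:3,:3]=R.from_euler('z',head-az,degrees=True).as_matrix()@S[:3,:3];return S@np.linalg.inv(G)
E
python3 - <<'E'
from h import *
g=tool();G=np.linalg.inv(g)@spring(.5418,.3472,-66.5);np.save('Gblack',G);print(G)
l=g.copy();l[2,3]+=.12
m=pose([.54,.25,.20],-93,0,gp=.017)
h=final(G,False,60,.014+.09);p=final(G,False,60,.014+.056);d=final(G,False,60,.0145)
hi=h.copy();hi[2,3]+=.06
print(hi,R.from_matrix(hi[:3,:3]).as_euler('xyz',degrees=True))
for n,A,B in(('lift',g,l),('mid',l,m),('hover+',m,hi),('hover',hi,h),('pin',h,p),('down',p,d)):print(n,rel(A,B))
E
```

```text
[[-0.6844  0.0006  0.7291 -0.0029]
 [ 0.0002 -1.      0.001  -0.0006]
 [ 0.7291  0.0008  0.6844 -0.0207]
 [ 0.      0.      0.      1.    ]]
[[-0.341  -0.8665  0.3646  0.5457]
 [-0.5934  0.4992  0.6314  0.1521]
 [-0.7291 -0.001  -0.6844  0.1928]
 [ 0.      0.      0.      1.    ]] [-179.9157   46.8134 -119.8843]
lift ([0.088, -0.0, -0.0816, 0.0, -0.0, -0.0], 1.9)
mid ([0.0744, 0.0399, 0.0343, -0.1909, -0.8084, 0.4368], 5.0)
hover+ ([0.0974, -0.0108, -0.0098, 0.193, -0.8014, 0.4432], 5.0)
hover ([0.0437, 0.0001, 0.0411, -0.0, -0.0, -0.0], 1.0)
pin ([0.0248, 0.0, 0.0233, -0.0, -0.0, -0.0], 0.5)
down ([0.0405, 0.0001, 0.038, -0.0, -0.0, -0.0], 0.9)
```

Call:
carry_out([
  [0.0075, 0, -0.007, 0, 0, 0],
  [0.018, 0, -0.017, 0, 0, 0],
  [0.044, 0, -0.041, 0, 0, 0],
  [0.07, 0, -0.065, 0, 0, 0],
  [0.088, 0, -0.082, 0, 0, 0],
  [0.088, 0, -0.082, 0, 0, 0],
])

```text
clock: 6.9
tool_pos: [0.5471, 0.3371, 0.1545]
orientation: [-179.6, -47.0, -66.7]
force: [0.5, 0.4, -0.1]
opening: 0.0589
gripper_force: 30.0
```

Call:
carry_out([
  [0.074, 0.04, 0.034, -0.191, -0.808, 0.437],
  [0.074, 0.04, 0.034, -0.191, -0.808, 0.437],
  [0.074, 0.04, 0.034, -0.191, -0.808, 0.437],
  [0.074, 0.04, 0.034, -0.191, -0.808, 0.437],
  [0.074, 0.04, 0.034, -0.191, -0.808, 0.437],
  [0.074, 0.04, 0.034, -0.191, -0.808, 0.437],
])

```text
clock: 7.65
tool_pos: [0.5407, 0.2492, 0.184]
orientation: [-179.9, 0.2, -93.3]
force: [-0.5, 0.0, -0.1]
opening: 0.0587
gripper_force: 30.0
```

Call:
carry_out([
  [0.097, -0.011, -0.01, 0.193, -0.801, 0.443],
  [0.097, -0.011, -0.01, 0.193, -0.801, 0.443],
  [0.097, -0.011, -0.01, 0.193, -0.801, 0.443],
  [0.097, -0.011, -0.01, 0.193, -0.801, 0.443],
  [0.097, -0.011, -0.01, 0.193, -0.801, 0.443],
  [0.097, -0.011, -0.01, 0.193, -0.801, 0.443],
  [0.097, -0.011, -0.01, 0.193, -0.801, 0.443],
])

```text
clock: 8.52
tool_pos: [0.5459, 0.1527, 0.1921]
orientation: [-179.9, 46.6, -119.7]
force: [0.1, -0.0, -0.2]
opening: 0.0587
gripper_force: 30.0
```

Run:
```python
from h import *
T=tool();o=telemetry.get_obs();print(T,o['joint_pos'],o['opening'],o['clock'])
G=np.load('Gblack.npy');G[1,3]=0
for z in(.104,.070,.0145):print(rel(T,final(G,False,60,z)))
i=viewer.snapshot('side')[130:230,210:330,::-1];j=viewer.snapshot('wrist')[:,:,::-1]
cv2.imwrite('pics/c1.png',np.hstack([cv2.resize(i,(360,300),interpolation=cv2.INTER_CUBIC),cv2.resize(j,(400,300))]))
```

```text
[[-0.3407 -0.8677  0.362   0.5459]
 [-0.5973  0.4971  0.6294  0.1527]
 [-0.7261 -0.0017 -0.6876  0.1921]
 [ 0.      0.      0.      1.    ]] [  3.8165   5.3983 -21.0474 -54.1606 -48.1556  -1.2814] 0.058719095459369514 8.525
([0.0435, -0.0006, 0.0404, 0.0012, -0.0045, 0.0022], 0.9)
([0.0682, -0.0005, 0.0638, 0.0012, -0.0045, 0.0022], 1.5)
([0.1085, -0.0004, 0.1019, 0.0012, -0.0045, 0.0022], 2.4)
```

View pics/c1.png

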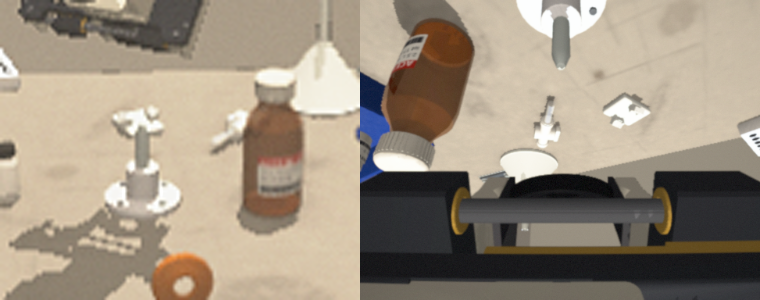

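The black spring is held level, its rim visible at (560,190), with the pin at (560,45) and its cradle empty. Going down.

Call:
carry_out([
  [0.03, 0, 0.028, 0, -0.004, 0.002],
  [0.055, -0.0005, 0.051, 0, -0.004, 0.002],
  [0.068, -0.0005, 0.064, 0, -0.004, 0.002],
  [0.068, -0.0005, 0.064, 0, -0.004, 0.002],
])

```text
clock: 9.12
tool_pos: [0.5454, 0.1547, 0.0976]
orientation: [179.8, 46.9, -119.9]
force: [-0.4, -0.2, 0.2]
opening: 0.0583
gripper_force: 30.0
```

Call:
carry_out([
  [0.01, 0, 0.0095, 0, 0, 0],
  [0.02, 0, 0.019, 0, 0, 0],
  [0.029, 0, 0.027, 0, 0, 0],
  [0.034, 0, 0.032, 0, 0, 0],
  [0.036, 0, 0.034, 0, 0, 0],
])

```text
clock: 9.75
tool_pos: [0.5468, 0.1542, 0.0502]
orientation: [-180.0, 47.0, -119.9]
force: [-1.1, -0.7, -0.3]
opening: 0.0585
gripper_force: 30.0
```

Run:
```python
from h import *
T=tool();o=telemetry.get_obs();print(o['force'],o['moment'],o['opening'],o['clock'])
G=np.load('Gblack.npy');G[1,3]=0
print((T@G)[:3]-np.r_[ARB,.045][:,None]*[0,0,0,1])
print(rel(T,final(G,False,60,.0145)))
```

```text
[-1.1387 -0.7313 -0.3265] [-2.173   1.2759  0.013 ] 0.058527838332996025 9.75
[[ 0.4984  0.8669  0.0014  0.0006]
 [ 0.8669 -0.4984  0.0037  0.0023]
 [ 0.0039 -0.0006 -1.      0.0214]]
([0.0066, -0.0006, 0.003, 0.0009, 0.0039, 0.0], 0.1)
```

Call:
carry_out([
  [0.0035, 0, 0.0015, 0, 0.003, 0],
  [0.0063, -0.0005, 0.003, 0, 0.004, 0],
  [0.0063, -0.0005, 0.003, 0, 0.004, 0],
])

```text
clock: 10.12
tool_pos: [0.5462, 0.1517, 0.0437]
orientation: [180.0, 46.9, -120.0]
force: [-1.5, 0.2, 2.1]
opening: 0.0587
gripper_force: 30.0
```

Run:
```python
from h import *
T=tool();o=telemetry.get_obs();print(o['force'],o['moment'],o['opening'],o['clock'])
G=np.load('Gblack.npy');G[1,3]=0
print((T@G)[:3,3]-np.r_[ARB,.045]);print(rel(T,final(G,False,60,.0145)))
```

```text
[-1.5233  0.2234  2.061 ] [-1.2807  1.1154  0.2935] 0.05866281806174334 10.125
[ 0.     -0.0001  0.0149]
([0.0003, 0.0001, 0.0004, 0.0003, 0.001, -0.0013], 0.0)
```

Call:
carry_out([
  [0, 0, 0, 0, 0, 0],
  [0, 0, 0, 0, 0, 0],
  [0, 0, 0, 0, 0, 0],
  [0, 0, 0, 0, 0, 0],
], grip=1)

```text
clock: 10.62
tool_pos: [0.5459, 0.1515, 0.043]
orientation: [180.0, 46.8, -120.0]
force: [-0.4, 0.3, 0.2]
opening: 0.0867
gripper_force: 0.0
```

Call:
carry_out([
  [-0.011, 0, -0.01, 0, 0, 0],
  [-0.04, 0, -0.037, 0, 0, 0],
  [-0.08, 0, -0.075, 0, 0, 0],
  [-0.117, 0, -0.11, 0, 0, 0],
  [-0.117, 0, -0.11, 0, 0, 0],
])

```text
clock: 11.25
tool_pos: [0.5476, 0.1518, 0.209]
orientation: [-179.4, 47.1, -119.5]
force: [-0.1, 0.7, -0.1]
opening: 0.0878
gripper_force: 0.0
```

Run:
```python
from h import *
T=tool();o=telemetry.get_obs();print(o['force'],o['opening'],o['clock'],o['tool_pos'])
z=np.array(viewer.snapshot('wrist'));np.savez('after1',T=tool(),im=z)
s=viewer.snapshot('side');c=cam('side');cs=cam('wrist',T)
p=proj(c,[[ *ARB,.045],[*ARB,.059],[*ARB,.097]]);print(p,proj(cs,[[*ARB,.059]]))
x,y=p[1].round().astype(int);print((s[y-8:y+8,x-18:x+19].max(2)<70).astype(int).sum(1), (s[y-12:y+12,x-18:x+19].max(2)<70).sum(0))
# bronze
Sx=np.array([.5682,-.1166,.044])
print('safe tilt0',rel(T,pose([.555,.0,.25],-92,0)))
u=pose([.555,.0,.25],-92,0)
k=pose(Sx+[0,0,.14],-82,-43,gp=.013);print(rel(u,k),rel(k,pose(Sx,-82,-43,gp=.013)));print(rel(T,k))
```

```text
[-0.0949  0.7296 -0.0755] 0.08775593067200659 11.25 [0.5476 0.1518 0.209 ]
[[258.2467 185.0627]
 [258.2114 181.28  ]
 [258.114  170.869 ]] [[261.61    24.5785]]
[0 0 0 0 0 0 0 0 1 0 0 1 0 0 0 0] [0 0 0 0 0 0 0 0 0 2 0 0 0 0 0 0 0 0 0 0 0 0 0 0 0 0 0 0 0 0 0 0 0 0 0 0 0]
safe tilt0 ([0.0576, -0.0825, -0.1211, -0.2072, 0.8029, -0.4565], 5.1)
([0.1073, -0.0157, 0.0755, -0.0655, -0.7485, -0.1663], 4.1) ([0.0955, -0.0, 0.1024, -0.0, 0.0, 0.0], 2.2)
([0.1728, -0.1461, -0.1334, -0.4737, 0.0658, -0.4628], 4.2)
```

Run:
```python
from h import *
s=viewer.snapshot('side').max(2)
print(s[166:194:2,234:284:3])
w=np.load('after1.npz')['im'].max(2);print(w[0:80:5,180:340:10])
```

```text
[[214 217 215 216 213 202 200 224 211 242 217 216 217 218 217 214 217]
 [215 213 213 215 202 230 248 248 218 224 219 215 219 215 216 215 216]
 [213 216 215 204 202 223 174 249 250 243 215 217 217 217 217 219 214]
 [218 214 208 204 205 138 223 250 217 249 223 217 218 215 215 216 213]
 [215 216 206 206 213 179 151 147 157 148 202 216 219 216 217 214 214]
 [214 211 206 211 213 215 186 141 153 221 214 217 214 217 217 218 241]
 [213 213 216 215 217 219 184 135 150 170 222 212 217 212 214 213 180]
 [213 214 214 209 214 125  77 124 153  76  75 216 212 214 214 199 131]
 [214 214 213 212 218  68  77 122 148  76  79 222 216 217 218 218 214]
 [215 217 215 215 217  69  76 144 139  76  72 219 213 217 217 215 214]
 [201 214 214 217 215 180  71  75  72  74 182 218 215 217 216 216 215]
 [208 215 215 215 216 215 151 147 156 147 219 214 214 215 215 216 217]
 [214 213 215 215 215 230 163 169 177 156 221 214 216 214 216 215 214]
 [210 212 210 213 235 250 148 170 176 158 236 248 213 213 216 216 215]]
[[180 179 181 209 197  34  26  21  18  20  18  21  13 250 176 180]
 [185 179 183 179  66  18  23  18 133 
[... 267 characters left out ...]
 103  25  22  32 185 179 180]
 [185 185 185 184  38  17  26  40 119 105  22  19  37 187 185 177]
 [184 186 182 184  98  18  23  50 116 105  18  21  41 186 187 178]
 [179 185 185 186 184  25  25  50 122 104  28  19 148 186 187 181]
 [183 190 184 186 186  39  22  57 122 104  30  35 189 189 189 186]
 [183 191 186 186 186 151  36  58 132 111  29 106 188 189 188 186]
 [182 190 189 184 189 187  77  70 138 114  57 188 186 186 188 190]
 [182 189 187 185 189 193 187 159 154 136 189 186 187 187 187 187]
 [183 190 187 186 191 190 189 184 241 189 188 185 187 190 187 186]
 [185 194 192 188 187 190 192 187 206 191 190 185 190 188 186 188]
 [187 193 191 190 190 189 190 190 182 190 189 187 182 177 186 190]]
```

Black is seated: its dark rim is centred on the pin at columns 249–265 and rows 180–186, the expected seat height. Bronze is next.

```bash
cat >> h.py <<'E'
def grasp(S,yaw,tilt,gp,s=0,up=0):
    T=pose(np.array(S)+[0,0,up],yaw,tilt,gp);T[:3,3]+=s*T[:3,0];return T
E
python3 - <<'E'
from h import *
T=tool();S=[.5682,-.1166,.044]
k=grasp(S,-82,-43,.008,.004,.12);g=grasp(S,-82,-43,.008,.004)
print(k[:3,3],g[:3,3],rel(T,k),rel(k,g))
E
```

```text
[ 0.5678 -0.1141  0.1554] [ 0.5678 -0.1141  0.0354] ([0.1845, -0.1524, -0.1271, -0.4674, 0.0643, -0.4706], 4.3) ([0.0818, -0.0, 0.0878, -0.0, 0.0, 0.0], 1.9)
```

Call:
carry_out([
  [0.1845, -0.152, -0.127, -0.467, 0.064, -0.471],
  [0.1845, -0.152, -0.127, -0.467, 0.064, -0.471],
  [0.1845, -0.152, -0.127, -0.467, 0.064, -0.471],
  [0.1845, -0.152, -0.127, -0.467, 0.064, -0.471],
  [0.1845, -0.152, -0.127, -0.467, 0.064, -0.471],
  [0.1845, -0.152, -0.127, -0.467, 0.064, -0.471],
  [0.1845, -0.152, -0.127, -0.467, 0.064, -0.471],
])

```text
clock: 12.28
tool_pos: [0.5677, -0.1132, 0.1555]
orientation: [-180.0, 43.1, -82.0]
force: [0.6, 0.5, 0.3]
opening: 0.0879
gripper_force: 0.0
```

Run:
```python
from h import *
T=tool();o=telemetry.get_obs();print(o['clock'],o['joint_pos'],o['tool_pos'],o['orientation'])
print(rel(T,grasp([.5682,-.1166,.044],-82,-43,.008,.004)))
```

```text
12.275 [-19.0141  30.6322   8.2155 -37.4934 -90.4272  34.5412] [ 0.5677 -0.1132  0.1555] [-179.9668   43.0629  -82.0161]
([0.0827, 0.0, 0.0871, -0.0008, 0.0011, -0.0002], 1.9)
```

Call:
carry_out([
  [0.025, 0, 0.026, 0, 0, 0],
  [0.05, 0, 0.053, 0, 0, 0],
  [0.07, 0, 0.074, 0, 0, 0],
  [0.08, 0, 0.084, 0, 0.001, 0],
  [0.0825, 0, 0.087, 0, 0.001, 0],
  [0.0825, 0, 0.087, 0, 0.001, 0],
])

```text
clock: 13.02
tool_pos: [0.5689, -0.115, 0.0371]
orientation: [-179.8, 42.9, -81.8]
force: [1.1, -0.3, 0.4]
opening: 0.0876
gripper_force: 0.0
```

Call:
carry_out([
  [0, 0, 0, 0, 0, 0],
  [0, 0, 0, 0, 0, 0],
  [0, 0, 0, 0, 0, 0],
  [0, 0, 0, 0, 0, 0],
], grip=-1)

```text
clock: 13.52
tool_pos: [0.5678, -0.1151, 0.0365]
orientation: [-180.0, 43.0, -81.9]
force: [-2.9, -0.3, 2.8]
opening: 0.0588
gripper_force: 30.0
```

Run:
```python
from h import *
g=tool();G=np.linalg.inv(g)@spring(.5682,-.1166,-82);print(G[:3,3]);G[1,3]=0;np.save('Gbronze',G)
l=g.copy();l[2,3]+=.12
h=final(G,True,-75,.1+.04);hh=h.copy()
m=grasp([.54,.04,.21],-79,0,.008)
print(R.from_matrix(h[:3,:3]).as_euler('xyz',degrees=True),h[:3,3])
for n,A,B in(('lift',g,l),('mid',l,m),('hover',m,h)):print(n,rel(A,B))
print(telemetry.get_obs()['opening'])
```

```text
[-0.0071 -0.0002 -0.0033]
[179.9617 -43.0412 -74.944 ] [0.5415 0.1334 0.1875]
lift ([-0.0818, -0.0, -0.0878, -0.0, 0.0, 0.0], 1.9)
mid ([-0.1463, 0.0058, 0.074, -0.0198, 0.7496, -0.0492], 4.0)
hover ([-0.0914, -0.0193, 0.0145, 0.026, 0.7509, -0.0672], 4.0)
0.058795227685920125
```

Call:
carry_out([
  [-0.007, 0, -0.0075, 0, 0, 0],
  [-0.017, 0, -0.018, 0, 0, 0],
  [-0.041, 0, -0.044, 0, 0, 0],
  [-0.065, 0, -0.07, 0, 0, 0],
  [-0.082, 0, -0.088, 0, 0, 0],
  [-0.082, 0, -0.088, 0, 0, 0],
])

```text
clock: 14.28
tool_pos: [0.5693, -0.1154, 0.1592]
orientation: [-179.5, 42.8, -81.7]
force: [-0.5, -0.9, -0.6]
opening: 0.0586
gripper_force: 30.0
```

Call:
carry_out([
  [-0.146, 0.006, 0.074, -0.02, 0.75, -0.049],
  [-0.146, 0.006, 0.074, -0.02, 0.75, -0.049],
  [-0.146, 0.006, 0.074, -0.02, 0.75, -0.049],
  [-0.146, 0.006, 0.074, -0.02, 0.75, -0.049],
  [-0.146, 0.006, 0.074, -0.02, 0.75, -0.049],
  [-0.146, 0.006, 0.074, -0.02, 0.75, -0.049],
])

```text
clock: 15.02
tool_pos: [0.5394, 0.0407, 0.2007]
orientation: [179.9, 0.0, -78.9]
force: [-0.1, -0.6, -1.1]
opening: 0.0586
gripper_force: 30.0
```

Call:
carry_out([
  [-0.091, -0.019, 0.0145, 0.026, 0.751, -0.067],
  [-0.091, -0.019, 0.0145, 0.026, 0.751, -0.067],
  [-0.091, -0.019, 0.0145, 0.026, 0.751, -0.067],
  [-0.091, -0.019, 0.0145, 0.026, 0.751, -0.067],
  [-0.091, -0.019, 0.0145, 0.026, 0.751, -0.067],
  [-0.091, -0.019, 0.0145, 0.026, 0.751, -0.067],
  [-0.091, -0.019, 0.0145, 0.026, 0.751, -0.067],
])

```text
clock: 15.9
tool_pos: [0.5422, 0.1316, 0.1874]
orientation: [-180.0, -43.0, -75.2]
force: [1.0, 0.3, -0.2]
opening: 0.0587
gripper_force: 30.0
```

Run:
```python
from h import *
T=tool();o=telemetry.get_obs();print(o['clock'],o['joint_pos'],o['opening'])
G=np.load('Gbronze.npy');print((T@G)[:3])
for z in(.06,.03,.019):print(z,rel(T,final(G,True,-75,z)))
```

```text
15.9 [ 53.7792  21.0659 -30.3951  33.8066 -72.2084 -59.4639] 0.058732071855740975
[[ 0.2547  0.967  -0.0006  0.5403]
 [-0.967   0.2547 -0.0018  0.1388]
 [-0.0016  0.001   1.      0.1849]]
0.06 ([-0.0558, 0.0003, 0.0572, 0.0022, 0.0016, -0.0039], 1.3)
0.03 ([-0.0762, 0.0003, 0.0792, 0.0022, 0.0016, -0.0039], 1.8)
0.019 ([-0.0837, 0.0003, 0.0872, 0.0022, 0.0016, -0.0039], 1.9)
```

Call:
carry_out([
  [-0.02, 0, 0.02, 0, 0.001, -0.002],
  [-0.04, 0, 0.041, 0.001, 0.001, -0.003],
  [-0.053, 0, 0.054, 0.002, 0.0015, -0.004],
  [-0.056, 0, 0.057, 0.002, 0.0015, -0.004],
  [-0.063, 0, 0.065, 0.002, 0.0015, -0.004],
  [-0.07, 0, 0.072, 0.002, 0.0015, -0.004],
  [-0.074, 0, 0.077, 0.002, 0.0015, -0.004],
  [-0.074, 0, 0.077, 0.002, 0.0015, -0.004],
])

```text
clock: 16.9
tool_pos: [0.5413, 0.134, 0.0799]
orientation: [179.9, -43.2, -74.7]
force: [0.9, -1.2, -1.7]
opening: 0.0584
gripper_force: 30.0
```

Run:
```python
from h import *
T=tool();o=telemetry.get_obs();print(o['clock'],o['force'],o['opening'])
G=np.load('Gbronze.npy');print((T@G)[:3,3]-np.r_[ARB,.045])
for z in(.02,.019):print(z,rel(T,final(G,True,-75,z)))
```

```text
16.9 [ 0.8646 -1.1693 -1.7443] 0.05844121647160211
[-0.0003  0.0006  0.0325]
0.02 ([-0.008, -0.0001, 0.0096, -0.0013, -0.0032, 0.0034], 0.2)
0.019 ([-0.0087, -0.0001, 0.0103, -0.0013, -0.0032, 0.0034], 0.2)
```

Call:
carry_out([
  [-0.004, 0, 0.005, 0, -0.002, 0.002],
  [-0.008, 0, 0.009, -0.001, -0.003, 0.003],
  [-0.009, 0, 0.0105, -0.001, -0.003, 0.003],
  [-0.009, 0, 0.0105, -0.001, -0.003, 0.003],
])

```text
clock: 17.4
tool_pos: [0.5415, 0.1335, 0.0664]
orientation: [180.0, -43.0, -74.9]
force: [0.4, 0.2, -1.4]
opening: 0.0586
gripper_force: 30.0
```

Run:
```python
from h import *
T=tool();o=telemetry.get_obs();print(o['clock'],o['force'],o['opening'])
G=np.load('Gbronze.npy');print((T@G)[:3]-np.c_[np.zeros((3,3)),np.r_[ARB,.045]])
print(rel(T,final(G,True,-75,.0185)))
```

```text
17.4 [ 0.4038  0.1659 -1.3514] 0.05857311136544725
[[ 0.2594  0.9658 -0.0004  0.    ]
 [-0.9658  0.2594 -0.0002  0.0002]
 [-0.0001  0.0004  1.      0.0189]]
([-0.0002, 0.0, 0.0004, -0.0006, 0.0001, 0.0], 0.0)
```

Centred to 0.2 mm and 4.9 mm above its seat, so I'll release it here.

Call:
carry_out([
  [0, 0, 0, 0, 0, 0],
  [0, 0, 0, 0, 0, 0],
  [0, 0, 0, 0, 0, 0],
  [0, 0, 0, 0, 0, 0],
], grip=1)

```text
clock: 17.9
tool_pos: [0.5416, 0.1337, 0.0666]
orientation: [-180.0, -43.0, -75.0]
force: [-0.6, -0.1, -0.3]
opening: 0.0873
gripper_force: 0.0
```

Call:
carry_out([
  [0.007, 0, -0.0075, 0, 0, 0],
  [0.03, 0, -0.032, 0, 0, 0],
  [0.068, 0, -0.073, 0, 0, 0],
  [0.1, 0, -0.107, 0, 0, 0],
  [0.1, 0, -0.107, 0, 0, 0],
])

```text
clock: 18.52
tool_pos: [0.5426, 0.1349, 0.2169]
orientation: [-179.5, -42.8, -75.2]
force: [-0.9, -0.8, -0.8]
opening: 0.0878
gripper_force: 0.0
```

Run:
```python
from h import *
T=tool();o=telemetry.get_obs();print(o['clock'],o['force'],o['opening'],o['tool_pos'])
s=viewer.snapshot('side').astype(int);w=viewer.snapshot('wrist').astype(int);np.savez('after2',T=T,s=s,w=w)
c=cam('side');print(proj(c,[[*ARB,.045],[*ARB,.059],[*ARB,.073],[*ARB,.097],[ARB[0]-.03,ARB[1],.059],[ARB[0]+.03,ARB[1],.059]]))
d=s[...,0]-s[...,2];m=s.max(2)
for y in range(164,192): print(y,''.join('O' if d[y,x]>70 else '#' if m[y,x]<90 else '.' if d[y,x]>20 else 'w' for x in range(240,278)))
cw=cam('wrist',T);print(proj(cw,[[*ARB,.073]]))
k=grasp([.4747,-.353,.044],-86.4,-47,.015,0,.16)
mid=grasp([.52,-.03,.25],-80,0,.015)
print(rel(T,mid),rel(mid,k),rel(k,grasp([.4747,-.353,.044],-86.4,-47,.015)))
```

```text
18.525 [-0.8814 -0.7989 -0.811 ] 0.08780335661924484 [0.5426 0.1349 0.2169]
[[258.2467 185.0627]
 [258.2114 181.28  ]
 [258.1758 177.4688]
 [258.114  170.869 ]
 [249.2266 181.4965]
 [267.1867 181.0662]]
164 ......................................
165 ......................................
166 .................w..w.................
167 .............wwwww..ww................
168 ........w.wwwwwwww....................
169 ........w...wwwwwww...................
170 ..............wwwwww.ww...............
171 ..............ww..wwwwww..............
172 .............www...wwwww..............
173 .............ww.wwww..................
174 ..............www.ww..................
175 ................www...................
176 .............OO.www.OO................
177 ..........OOOOO.www.OOOOO.............
178 .........OOOOOO...w.OOOOOO............
179 .........OOOOOOOOOOOOOOOOO............
180 .........OOOOOOOOOOOOOOOOO............
181 .........OOOOOOOOOOOOOOOO.............
182 ..........OOOOOOOOOOOOOO..............
183 ........w#.OOOOOOOOOOOO..#............
184 .........##....OOOOO....##............
185 .........w###........####.............
186 ...........############...............
187 ............www###w#ww................
188 .............w..w.w..w................
189 ......................................
190 ......................................
191 ..........www.........wwww............
[[260.2038 304.6465]]
([0.1251, 0.0646, 0.0905, -0.0391, -0.7458, 0.0823], 4.0) ([0.2993, 0.0995, 0.0412, 0.0458, -0.8194, 0.1054], 5.1) ([0.117, -0.0, 0.1091, 0.0, -0.0, -0.0], 2.6)
```

Call:
carry_out([
  [0.125, 0.065, 0.09, -0.039, -0.746, 0.082],
  [0.125, 0.065, 0.09, -0.039, -0.746, 0.082],
  [0.125, 0.065, 0.09, -0.039, -0.746, 0.082],
  [0.125, 0.065, 0.09, -0.039, -0.746, 0.082],
  [0.125, 0.065, 0.09, -0.039, -0.746, 0.082],
  [0.125, 0.065, 0.09, -0.039, -0.746, 0.082],
])

```text
clock: 19.38
tool_pos: [0.5179, -0.0318, 0.2314]
orientation: [179.5, -0.4, -80.1]
force: [-0.0, -0.3, 0.5]
opening: 0.0876
gripper_force: 0.0
```

Call:
carry_out([
  [0.3, 0.1, 0.041, 0.046, -0.819, 0.105],
  [0.3, 0.1, 0.041, 0.046, -0.819, 0.105],
  [0.3, 0.1, 0.041, 0.046, -0.819, 0.105],
  [0.3, 0.1, 0.041, 0.046, -0.819, 0.105],
  [0.3, 0.1, 0.041, 0.046, -0.819, 0.105],
  [0.3, 0.1, 0.041, 0.046, -0.819, 0.105],
  [0.3, 0.1, 0.041, 0.046, -0.819, 0.105],
  [0.3, 0.1, 0.041, 0.046, -0.819, 0.105],
])

```text
clock: 20.38
tool_pos: [0.4722, -0.342, 0.1922]
orientation: [179.3, 46.7, -86.7]
force: [0.0, 0.6, 0.3]
opening: 0.0877
gripper_force: 0.0
```

Run:
```python
from h import *
T=tool();o=telemetry.get_obs();print(o['clock'],o['joint_pos'],o['tool_pos'],o['orientation'])
# check bright rim ends in the earlier wrist picture: columns 228..283 near rows 188-189
z=np.load('bright.npz');c=cam('wrist',z['T']);a,b=plane(c,(227.5,189.5),.044),plane(c,(283.5,187),.044);print(a,b,(a+b)/2,np.linalg.norm(a-b))
for u in(.04,0):print(rel(T,grasp([.4747,-.353,.044],-86.4,-47,.008,.003,u)))
```

```text
20.375 [ -39.6681   36.4368   20.0914  -33.2855 -106.9361   43.0325] [ 0.4722 -0.342   0.1922] [179.3128  46.7299 -86.7483]
[ 0.506  -0.3504  0.044 ] [ 0.4452 -0.3529  0.044 ] [ 0.4756 -0.3516  0.044 ] 0.06088361423400431
([0.0894, -0.0028, 0.0741, 0.0076, -0.0047, -0.0042], 1.9)
([0.1185, -0.0031, 0.1015, 0.0076, -0.0047, -0.0042], 2.5)
```

Call:
carry_out([
  [0.035, -0.001, 0.03, 0.003, -0.002, -0.002],
  [0.07, -0.003, 0.058, 0.0076, -0.0047, -0.004],
  [0.095, -0.0033, 0.08, 0.0076, -0.0047, -0.004],
  [0.111, -0.0033, 0.095, 0.0076, -0.0047, -0.004],
  [0.118, -0.0033, 0.101, 0.0076, -0.0047, -0.004],
  [0.118, -0.0033, 0.101, 0.0076, -0.0047, -0.004],
])

```text
clock: 21.12
tool_pos: [0.4753, -0.3508, 0.0388]
orientation: [-179.7, 46.9, -86.3]
force: [-0.1, 0.3, 1.1]
opening: 0.0877
gripper_force: 0.0
```

Call:
carry_out([
  [0, 0, 0, 0, 0, 0],
  [0, 0, 0, 0, 0, 0],
  [0, 0, 0, 0, 0, 0],
  [0, 0, 0, 0, 0, 0],
], grip=-1)

```text
clock: 21.62
tool_pos: [0.4747, -0.3515, 0.0387]
orientation: [-179.7, 46.9, -86.3]
force: [-1.3, -0.1, 2.2]
opening: 0.0585
gripper_force: 30.0
```

Run:
```python
from h import *
g=tool();o=telemetry.get_obs();print(o['opening'],o['force'],o['tool_pos'],o['orientation'])
G=np.linalg.inv(g)@spring(.475,-.3524,93.6);print(G[:3,3]);G[1,3]=0;np.save('Gbright',G)
l=g.copy();l[2,3]+=.14
h=final(G,False,-75,.15)
m=grasp([.53,.03,.22],-79,0,.008)
print(R.from_matrix(h[:3,:3]).as_euler('xyz',degrees=True),h[:3,3])
for n,A,B in(('lift',g,l),('mid',l,m),('hover',m,h)):print(n,rel(A,B))
```

```text
0.058538609526209116 [-1.2513 -0.064   2.2369] [ 0.4747 -0.3515  0.0387] [-179.7061   46.9371  -86.3456]
[ 0.0001 -0.0003 -0.0074]
[-179.7857  -47.0629  -75.2927] [0.541  0.1353 0.1899]
lift ([-0.1023, -0.0005, -0.0956, 0.0, 0.0, 0.0], 2.2)
mid ([-0.2819, -0.0782, 0.2532, -0.0573, 0.8178, -0.1231], 6.2)
hover ([-0.1013, -0.0309, 0.0221, 0.0301, 0.821, -0.0626], 4.4)
```

Call:
carry_out([
  [-0.0075, 0, -0.007, 0, 0, 0],
  [-0.018, 0, -0.017, 0, 0, 0],
  [-0.044, 0, -0.041, 0, 0, 0],
  [-0.075, 0, -0.07, 0, 0, 0],
  [-0.102, 0, -0.0955, 0, 0, 0],
  [-0.102, 0, -0.0955, 0, 0, 0],
])

```text
clock: 22.38
tool_pos: [0.4754, -0.3528, 0.1826]
orientation: [-179.3, 46.6, -86.0]
force: [-0.4, 0.1, -1.5]
opening: 0.0583
gripper_force: 30.0
```

Call:
carry_out([
  [-0.282, -0.078, 0.253, -0.057, 0.818, -0.123],
  [-0.282, -0.078, 0.253, -0.057, 0.818, -0.123],
  [-0.282, -0.078, 0.253, -0.057, 0.818, -0.123],
  [-0.282, -0.078, 0.253, -0.057, 0.818, -0.123],
  [-0.282, -0.078, 0.253, -0.057, 0.818, -0.123],
  [-0.282, -0.078, 0.253, -0.057, 0.818, -0.123],
  [-0.282, -0.078, 0.253, -0.057, 0.818, -0.123],
  [-0.282, -0.078, 0.253, -0.057, 0.818, -0.123],
])

```text
clock: 23.38
tool_pos: [0.5294, 0.0325, 0.2119]
orientation: [-180.0, 0.0, -78.8]
force: [-0.1, -0.3, -0.3]
opening: 0.0591
gripper_force: 30.0
```

Call:
carry_out([
  [-0.101, -0.031, 0.022, 0.03, 0.821, -0.063],
  [-0.101, -0.031, 0.022, 0.03, 0.821, -0.063],
  [-0.101, -0.031, 0.022, 0.03, 0.821, -0.063],
  [-0.101, -0.031, 0.022, 0.03, 0.821, -0.063],
  [-0.101, -0.031, 0.022, 0.03, 0.821, -0.063],
  [-0.101, -0.031, 0.022, 0.03, 0.821, -0.063],
  [-0.101, -0.031, 0.022, 0.03, 0.821, -0.063],
])

```text
clock: 24.25
tool_pos: [0.5408, 0.1344, 0.1896]
orientation: [-179.8, -46.9, -75.3]
force: [0.1, 0.2, -0.5]
opening: 0.0587
gripper_force: 30.0
```

Run:
```python
from h import *
T=tool();o=telemetry.get_obs();print(o['clock'],o['opening'])
G=np.load('Gbright.npy');print((T@G)[:3]-np.c_[np.zeros((3,3)),np.r_[ARB,.045]])
for z in(.075,.055,.045):print(z,rel(T,final(G,False,-75,z)))
```

```text
24.25 0.0586639102952494
[[ 0.2519 -0.9678 -0.0007 -0.0002]
 [-0.9678 -0.2519  0.0019 -0.0009]
 [-0.002   0.0002 -1.      0.1497]]
0.075 ([-0.0551, -0.0003, 0.0504, 0.0009, 0.002, -0.0007], 1.2)
0.055 ([-0.0697, -0.0002, 0.0641, 0.0009, 0.002, -0.0007], 1.5)
0.045 ([-0.077, -0.0002, 0.0709, 0.0009, 0.002, -0.0007], 1.7)
```

Call:
carry_out([
  [-0.02, 0, 0.018, 0, 0.001, 0],
  [-0.04, 0, 0.036, 0.001, 0.002, -0.001],
  [-0.052, 0, 0.047, 0.001, 0.002, -0.001],
  [-0.06, 0, 0.055, 0.001, 0.002, -0.001],
  [-0.066, 0, 0.0605, 0.001, 0.002, -0.001],
  [-0.0697, 0, 0.064, 0.001, 0.002, -0.001],
  [-0.0697, 0, 0.064, 0.001, 0.002, -0.001],
])

```text
clock: 25.12
tool_pos: [0.5408, 0.1357, 0.0949]
orientation: [-179.8, -47.2, -75.2]
force: [0.2, -0.3, -1.0]
opening: 0.0587
gripper_force: 30.0
```

Run:
```python
from h import *
T=tool();o=telemetry.get_obs();print(o['clock'],o['force'],o['opening'])
G=np.load('Gbright.npy');print((T@G)[:3,3]-np.r_[ARB,.045])
print(rel(T,final(G,False,-75,.0435)))
```

```text
25.125 [ 0.2297 -0.2827 -0.9775] 0.05870297272061742
[-0.0002  0.0004  0.055 ]
([-0.0081, -0.0001, 0.0081, -0.001, -0.0021, 0.0013], 0.2)
```

Call:
carry_out([
  [-0.0035, 0, 0.0035, 0, -0.001, 0],
  [-0.0065, 0, 0.0065, -0.001, -0.002, 0.001],
  [-0.008, 0, 0.008, -0.001, -0.002, 0.001],
  [-0.008, 0, 0.008, -0.001, -0.002, 0.001],
])

```text
clock: 25.62
tool_pos: [0.5408, 0.1352, 0.0835]
orientation: [-179.8, -47.1, -75.3]
force: [0.6, -0.9, -0.6]
opening: 0.0586
gripper_force: 30.0
```

Run:
```python
from h import *
T=tool();o=telemetry.get_obs();print(o['clock'],o['force'],o['opening'])
G=np.load('Gbright.npy');print((T@G)[:3]-np.c_[np.zeros((3,3)),np.r_[ARB,.045]])
```

```text
25.625 [ 0.598  -0.9297 -0.619 ] 0.058604306029281836
[[ 0.2531 -0.9674 -0.0003 -0.0002]
 [-0.9674 -0.2531 -0.0004 -0.0001]
 [ 0.0003  0.0004 -1.      0.0435]]
```

Call:
carry_out([
  [0, 0, 0, 0, 0, 0],
  [0, 0, 0, 0, 0, 0],
  [0, 0, 0, 0, 0, 0],
  [0, 0, 0, 0, 0, 0],
], grip=1)

```text
clock: 26.12
tool_pos: [0.5409, 0.1353, 0.0837]
orientation: [-179.8, -47.1, -75.3]
force: [0.5, 0.2, -0.3]
opening: 0.0868
gripper_force: 0.0
```

Call:
carry_out([
  [0.007, 0, -0.0065, 0, 0, 0],
  [0.03, 0, -0.028, 0, 0, 0],
  [0.07, 0, -0.065, 0, 0, 0],
  [0.11, 0, -0.102, 0, 0, 0],
  [0.11, 0, -0.102, 0, 0, 0],
  [0.11, 0, -0.102, 0, 0, 0],
])

```text
clock: 26.88
tool_pos: [0.5403, 0.1347, 0.2339]
orientation: [-179.8, -47.0, -75.3]
force: [0.8, -0.2, -0.3]
opening: 0.0878
gripper_force: 0.0
```

Run:
```python
from h import *
o=telemetry.get_obs();print(o['clock'],o['force'],o['opening'],o['tool_pos'])
s=viewer.snapshot('side')[:,:,::-1];w=viewer.snapshot('wrist')[:,:,::-1];c=viewer.snapshot('scene')[:,:,::-1]
cv2.imwrite('pics/end.png',np.vstack([np.hstack([cv2.resize(s[150:200,232:284],(400,300),interpolation=cv2.INTER_CUBIC),cv2.resize(c[178:223,200:260],(400,300),interpolation=cv2.INTER_CUBIC)]),np.hstack([cv2.resize(s,(400,300)),cv2.resize(w,(400,300))])]))
```

```text
26.875 [ 0.7949 -0.1689 -0.3146] 0.08783907705357359 [0.5403 0.1347 0.2339]
```

View pics/end.png

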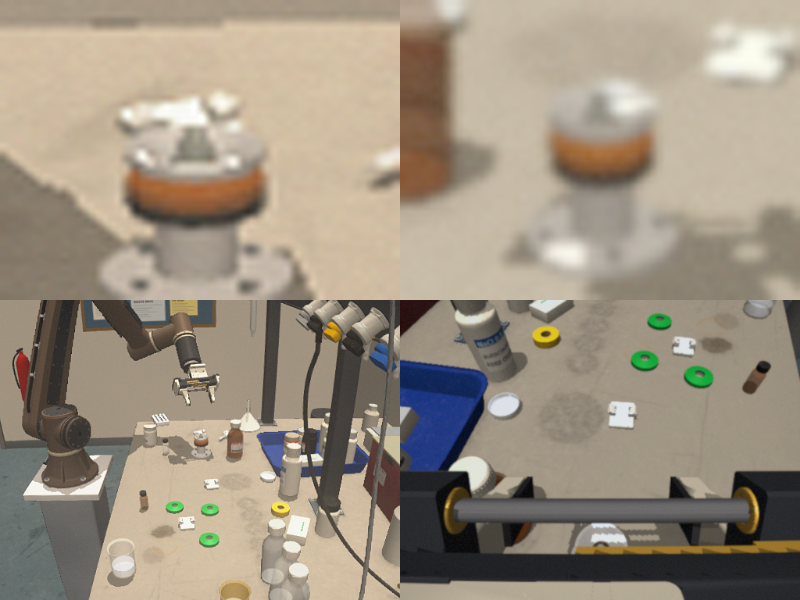

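The stack sits level on the arbor: black at the bottom, then bronze, then bright with its hollow up and the pin showing (crop at (195,150)). The bottle, jar and both vials are where they were.

```bash
python3 -c "
from plant import workorder
print(workorder.close_job())"
```

```text
the job is handed in; nothing more can be done
None
```

All three springs are stacked on the arbor — black hollow up, bronze hollow down, bright hollow up — and the job was handed in at about 27 s; the final picture shows the stack level and the bottle, jar and vials undisturbed, but no verdict came back.

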